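# Release the ratchet and lower the bench magnifier

### The arm

A 6-joint arm with a two-finger parallel gripper is mounted at the origin on the work surface. World frame = base frame: x ahead of the robot, y to its left, z up, the work surface at z = 0. Lengths are in mm, angles in rad, forces in N, time in s.
With the tool pointing down it reaches from about 350 to 875 mm from the base axis. Payload 4.2 kg.
Tool frame: the origin (TCP) lies midway between the tips of the shut fingers; the grasp point (between the pads) lies 19 mm behind it (ctrl.grip_point_offset is the distance from the TCP to the grasp point, in mm); z points along the fingers, y is the line along which they close (so a half turn about z gives the same grasp; the last joint's range is limited). The gripper opens to 87 mm and grips with 3 to 60 N. Pads are 19 mm wide; open, the fingers measure 117 mm over their backs; the gripper's body (75 mm by 190 mm) begins 51 mm behind the grasp point.
Start: joints at [-0.887, 0.385, 0.008, 0, -1.194, -0.259], TCP at [257.599, -569.422, 222.55] pointing down, gripper open.
Joint ranges: [-3.14, 3.14], [-1.21, 2.06], [-1.07, 1.41], [-3.16, 2.05], [-2.99, -0.16], [-3.1, 3.1]. Speed limits (rad/s): [2.79, 2.79, 3.14, 3.14, 3.14, 3.14].

### API

Orientations are given as a unit quaternion [w, x, y, z].
In Python, from rig import sensors, eyes, workorder, ctrl gives the robot as it stands.
- The arm moves only by the shell command python3 -m crank 'ROWS' [FORCE]. ROWS is JSON, one flat list of numbers, 5 for each row, row after row: the finger opening in cm, from 0 to 8.7, then the shift along the tool's x, y, z in cm, then the turn about the tool's z in rad. In form: [gripper, dx, dy, dz, twist, gripper, dx, dy, dz, twist, ...]. A call has 1 to 20 rows; each row is the pose to reach, as a shift and turn from the pose commanded when the call began, along the tool's axes at that moment; what a row does not reach only later rows make up. A row lasts 1/12 s, in which the tool goes at most 41.7 mm and 7.16 degrees, less where a joint would pass 70% of its speed; a pose out of reach is approached as far as the arm can. A call with a gripper value outside its range is refused whole. The fingers move at their own pace and stop on an object; FORCE is the grip in N (left out, the last holds). Time passes only in rows, so rows that repeat a pose let the fingers close. It gives the time, the measured TCP pose, the force, the opening and the grip force at its end, in the units of the state.
- sensors.get_obs(): the state, without advancing time (a new reading comes with each control period).
- eyes.read_camera(name): name is "scene" or "top" or "wrist"; returns the picture (384x512x3 uint8, blue, green, red); there is no depth.
- eyes.camera_params(name): a dict with "fx", "fy", "cx", "cy" (pixels), "position" and "attitude" of the camera in the world. Camera axes: x right, y down, z forward; pixel columns grow to the right and rows downward; lengths in mm; the calibration is good to about 2 mm. A picture is of the moment at which its call begins: read the wrist's pose just before it. camera_params takes no time and is no camera call; for the wrist camera it gives the pose at the moment of the call.
- workorder.close_job(): hands the job in; it is judged then, once.
The state is a dict: "clock": time; "joint_positions": joint angles; "joint_vel": joint speeds; "effort": joint torques, N m; "position": TCP position; "ee_rot": TCP orientation; "ft_force": force on the tool from outside, world axes, zero at the start; "moment": the same for the moment, N m; "grip_width": finger opening in mm; "finger_force": force on a finger pad.
Only numpy, scipy, OpenCV 4.12 (cv2) and the standard library are available. Lean on these libraries where they do the work, as an engineer would, in place of code of your own. Each camera call takes 0.05 s, during which the arm holds its last target. There are 200 camera calls.

### The job

Lower the bench magnifier over the ring gauge: press the pawl's thumb tab down until the pawl flips over and stays clear of the ratchet teeth, then push the raised lens arm all the way down onto its rest post. Work by pressing and pushing only, without lifting anything, leave the pawl released, and leave the ring gauge and the other things lying about where they are.

Things in the scene. Friction and masses are not known exactly. Their poses are not given: they have to be found in the camera images.
- stand: Fixed grey stand; base plate 130 x 360 x 12 mm. Origin: centre of its underside, z up, y along its length: lens arm towards +y, thumb tab towards -y. A side plate (x -33 to -21, y -146 to -28, z up to 164 mm) carries hinges parallel to x: the arm's at (0, -60, 110) mm with a toothed wheel of 57 mm radius, the pawl's at (0, -125, 156). Rubber-topped rest post at (0, 24), 101 mm high.
- lens_arm (a joint): Angle of the white lens arm (black-rimmed lens 90 mm across, 155 mm from the hinge), rad: 0 = level on its rest post (end stop), positive = raised. Starts at 0.64 to 0.88, stays where left; friction, about 3 to 7 N down at the handle moves it. With the pawl engaged a tooth stops it at about 0.60.
- pawl (a joint): Angle of the pawl, rad: 0 = engaged in the teeth, 0.30 = fully released (end stop). Grows as the thumb tab is pressed down. An over-centre spring throws it to either end: past 0.15 it flips to 0.30 and stays there. About 5 N on the tab starts it.
- handle (a point): Centre of the black cross bar at the free end of the lens arm, 18 mm in diameter and 70 mm long, parallel to the stand's local x, 225 mm from the arm's hinge. Its top is 9 mm above this point; arm down, the point is 110 mm above the bench.
- tab (a point): Centre of the top face of the pawl's flat steel thumb tab, 36 mm (local x) by 34 mm (local y), 6 mm thick, 55 mm from the pawl's hinge on the side away from the lens arm, about 163 mm above the bench; it travels about 16 mm down to full release, with free air below it.
- ring_gauge: Loose steel ring, 60 mm outside, 40 mm inside, 22 mm high, lying on the base plate under the lens; origin at the centre of its underside. To be left alone.
- plug_gauge: Loose steel cylinder 26 mm in diameter and 55 mm high, standing on the bench; origin at the centre of its underside. To be left alone.
- block_case: Loose wooden case 50 x 85 x 28 mm on the bench; origin at the centre of its underside. To be left alone.
- screwdriver: Loose screwdriver, 200 mm long with a 26 mm black handle, lying on the bench along its own x axis; origin at its middle, on the underside. To be left alone.

How it is judged (in metres and radians):
On the way, in this order (a step that is already met when the one before it is completed fails the run):
1. the pawl is pressed over and free of the teeth while the lens arm is still raised (value of joint pawl above 0.22 rad and value of joint lens_arm above 0.45 rad), for 0.1 s.
2. the lens arm is pushed right down (value of joint lens_arm below 0.04 rad), for 0.2 s.
At the end, for the whole second after the job is handed in: The lens arm lies on its rest (within 0.05 rad) and is still, the pawl stays released (more than 0.22 rad), and the loose things are within 25 mm of where they began (value of joint lens_arm below 0.05 rad and value of joint pawl above 0.22 rad and velocity of joint lens_arm between -0.05 and 0.05 rad/s and distance of each of ring_gauge, plug_gauge, block_case, screwdriver from where it was at the start of the episode below 0.025 m); the robot touches nothing.
It fails at once if a loose thing that should be left alone is lifted or moved by more than 25 mm (distance of any of ring_gauge, plug_gauge, block_case, screwdriver from where it was at the start of the episode above 0.025 m).
It fails at once if the lens arm is lifted up (above 0.98 rad) instead of pushed down (value of joint lens_arm above 0.98 rad).
It also fails if it takes over 45 s, if anything falls off the work surface, if the arm or the gripper's body presses on something with over 40 N, if the wrist force passes 120 N, or if a joint passes its speed limit or range.

## Working session

There is one attempt and no reset: what is moved stays moved. The work goes in short steps, Python scripts to look and compute and a shell command to move; the robot and the scene stay as the last step left them, time stands still between calls to the robot, and variables do not carry over. Pictures are saved under pics/ and viewed, at most 10 in all, crops included, and the job is handed in when it is done.

```bash
mkdir -p pics; ls; python3 - <<'E'
from rig import sensors, eyes
import cv2
o=sensors.get_obs();print(o['clock'],o['position'],o['ee_rot'],o['ft_force'])
for n in ('scene','top'):
    im=eyes.read_camera(n);cv2.imwrite(f'pics/{n}0.png',im)
    cv2.imwrite(f'pics/{n}1.png',cv2.resize(im,(800,600),interpolation=cv2.INTER_CUBIC))
    print(n,eyes.camera_params(n))
E
```

```text
pics
0.0 [ 257.35661533 -568.88885138  221.46306972] [-2.65265104e-04 -2.10711616e-01  9.77547658e-01  1.05880637e-03] [-0.0192934  -0.27718984  0.1925794 ]
scene {'fx': 403.43041257979513, 'fy': 403.43041257979513, 'cx': 252.69622430917917, 'cy': 184.3908648603961, 'position': array([ 861.21669347, -210.35898135,  702.11734875]), 'attitude': array([-0.25872297,  0.87124339,  0.39751859, -0.12639758])}
top {'fx': 418.21650177643454, 'fy': 418.21650177643454, 'cx': 255.26670907956822, 'cy': 187.82740331184402, 'position': array([477.03214831,  31.35349411, 909.65359827]), 'attitude': array([ 0.0276593 , -0.70518729,  0.70665152, -0.05088699])}
```

View pics/scene1.png

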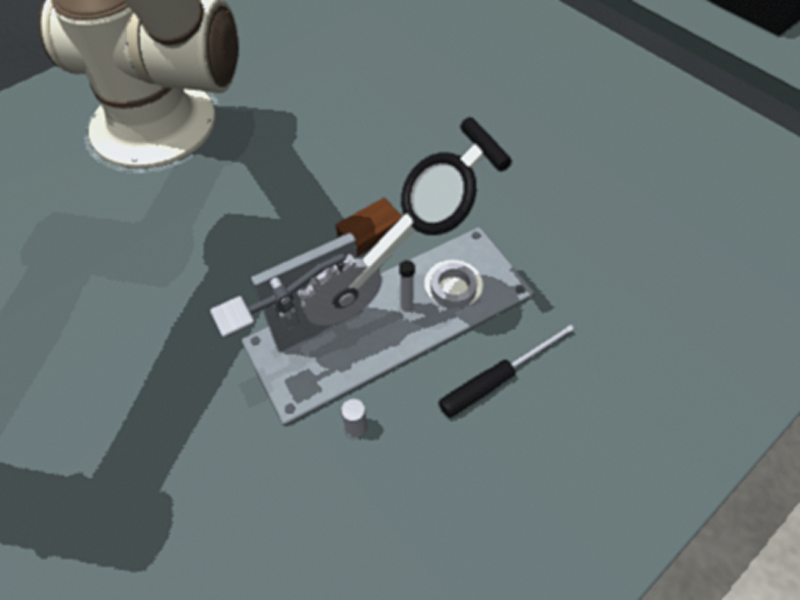

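View pics/top1.png

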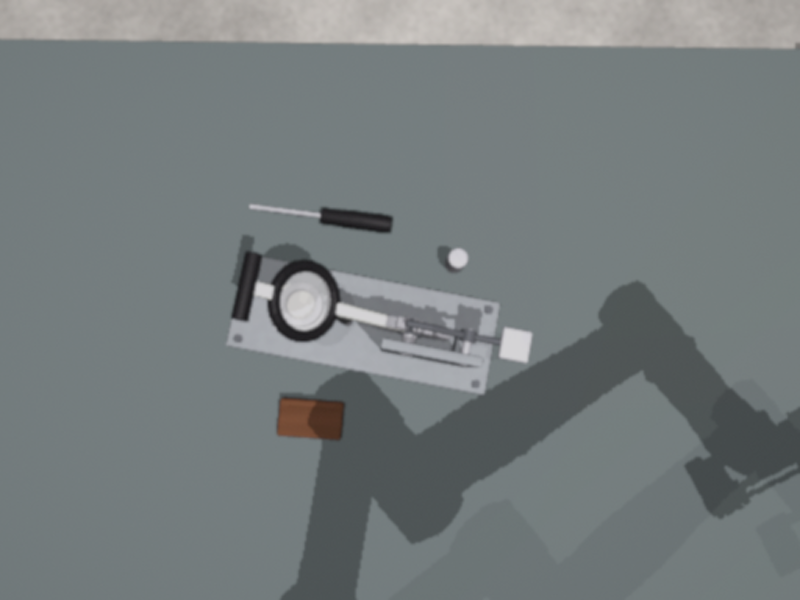

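The scene view shows the tab at about (231,316) and the handle bar from (466,124) to (505,164). In the top view the tab is at (516,345), the handle bar runs from (252,256) to (240,318), and the stand plate corners are at (498,302), (485,392) and (228,346). All pixels are at 800x600 scale.

```bash
cat >h.py <<'E'
import numpy as np
from rig import sensors, eyes
from scipy.spatial.transform import Rotation as R
def ray(n,p,s=1.5625):
    c=eyes.camera_params(n);u,v=(np.array(p)+.5)/s-.5
    d=R.from_quat(c['attitude'],scalar_first=True).apply([(u-c['cx'])/c['fx'],(v-c['cy'])/c['fy'],1])
    return c['position'],d/np.linalg.norm(d)
def plane(n,p,z,s=1.5625):
    o,d=ray(n,p,s);return o+d*(z-o[2])/d[2]
def tri(a,b):
    (o,d),(q,e)=a,b
    t=np.linalg.lstsq(np.c_[d,-e],q-o,rcond=None)[0]
    A,B=o+d*t[0],q+e*t[1];return (A+B)/2,np.linalg.norm(A-B)
def tool(w):  # world vector -> tool axes, cm
    return R.from_quat(sensors.get_obs()['ee_rot'],scalar_first=True).inv().apply(w)/10
E
python3 - <<'E'
from h import *
np.set_printoptions(precision=1,suppress=True)
print('tab',tri(ray('scene',(231,316)),ray('top',(516,345))))
print('handle',tri(ray('scene',(486,144)),ray('top',(246,287))))
c=[plane('top',p,12) for p in((498,302),(485,392),(228,346))]
print(c,np.linalg.norm(c[0]-c[1]),np.linalg.norm(c[1]-c[2]))
# -y end corners: c0 (x=+65?), c1 ; y+ end c2
y=(c[2]-c[1]);y/=np.linalg.norm(y);x=np.array([y[1],-y[0],0]);o=(c[0]+c[2])/2;o[2]=0
L=lambda a,b,z:o+x*a+y*b+[0,0,z]
print('o',o,'x',x,'y',y,'tab',L(0,-180,163),plane('top',(516,345),163))
for a in(.64,.76,.88):print(a,L(0,-60+225*np.cos(a),110+225*np.sin(a)))
print('down',L(0,165,110)); print(plane('top',(458,258),55),plane('top',(310,420),28))
p=sensors.get_obs()['position'];print(p,tool(L(0,-180,163)-p))
print(R.from_quat(sensors.get_obs()['ee_rot'],scalar_first=True).as_matrix())
E
```

```text
tab (array([ 501.1, -128.3,  160.2]), np.float64(0.8608414922989798))
handle (array([557.5, 164.2, 248.5]), np.float64(0.7587290058835764))
[array([ 565.7, -135.6,   12. ]), array([ 442.2, -115.2,   12. ]), array([505.8, 234.6,  12. ])] 125.18750881695453 355.56746500934304
o [535.8  49.5   0. ] x [ 1.  -0.2  0. ] y [0.2 1.  0. ] tab [ 503.5 -127.6  163. ] [ 501.2 -127.3  163. ]
0.64 [557.3 168.  244.4]
0.76 [554.2 150.9 265. ]
0.88 [550.7 131.5 283.4]
down [565.3 211.8 110. ]
[620.2 -75.4  55. ] [407.3 120.9  28. ]
[ 257.4 -568.9  221.6] [-40.6  30.1   5.9]
[[-0.9 -0.4 -0. ]
 [-0.4  0.9  0. ]
 [ 0.   0.  -1. ]]
```

```bash
python3 -m crank '[0,-3,2.2,0.3,0, 0,-6,4.5,0.6,0, 0,-9,6.7,1,0, 0,-12,9,1.3,0, 0,-15,11.2,1.5,0, 0,-18,13.4,1.8,0, 0,-21,15.7,2,0, 0,-24,18,2.2,0, 0,-27,20.2,2.4,0, 0,-30,22.4,2.6,0, 0,-33,24.7,2.8,0, 0,-36,27,3,0, 0,-38.5,28.8,3.2,0, 0,-40,29.9,3.2,0, 0,-40.4,30.2,3.2,0, 0,-40.4,30.2,3.2,0, 0,-40.4,30.2,3.2,0, 0,-40.4,30.2,3.2,0]'
python3 - <<'E'
from h import *
import cv2
for n in ('scene','top'):
    im=eyes.read_camera(n);cv2.imwrite(f'pics/{n}2.png',im)
a=cv2.imread('pics/scene2.png')[120:300,80:320];b=cv2.imread('pics/top2.png')[130:310,200:440]
cv2.imwrite('pics/c2.png',cv2.resize(cv2.vconcat([a,b])[:, :],(720,600) if 0 else (400,600),interpolation=cv2.INTER_CUBIC)) if 0 else cv2.imwrite('pics/c2.png',cv2.resize(cv2.hconcat([a,b]),(800,300),interpolation=cv2.INTER_CUBIC))
p=sensors.get_obs()['position'];print(p,tool(np.array([501.5,-127.5,162])-p))
E
```

```text
clock: 1.6
position: [500.5, -128.6, 190.4]
ee_rot: [-0.0, -0.21, 0.978, 0.0]
ft_force: [0.4, 0.7, 0.0]
grip_width: 0.4
finger_force: 0.0
[ 500.59387083 -128.76771524  190.5647578 ] [-0.13530531  0.07810571  2.85645367]
```

View pics/c2.png

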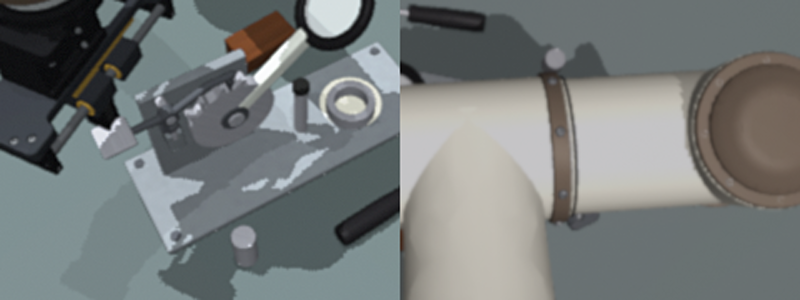

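The closed fingertips are right above the tab (crop about (118,130)). Now I'll press.

```bash
python3 -m crank '[0,-0.1,0.1,1,0, 0,-0.1,0.1,1.8,0, 0,-0.1,0.1,2.4,0, 0,-0.1,0.1,2.8,0, 0,-0.1,0.1,3.1,0, 0,-0.1,0.1,3.4,0, 0,-0.1,0.1,3.7,0, 0,-0.1,0.1,3.9,0, 0,-0.1,0.1,4.1,0, 0,-0.1,0.1,4.2,0, 0,-0.1,0.1,4.2,0]'
```

```text
clock: 2.62
position: [502.2, -126.6, 149.7]
ee_rot: [0.0, -0.211, 0.977, -0.0]
ft_force: [-1.2, 0.6, 7.6]
grip_width: 0.4
finger_force: 3.5
```

```bash
python3 -m crank '[0,0,0,0.2,0, 0,0,0,0.3,0, 0,0,0,0.4,0, 0,0,0,0.4,0]'
```

```text
clock: 2.95
position: [502.8, -126.9, 148.9]
ee_rot: [0.001, -0.212, 0.977, -0.001]
ft_force: [-8.2, 1.4, 22.7]
grip_width: 0.4
finger_force: 10.8
```

```bash
python3 -m crank '[0,0,0,-1,0, 0,0,0,-3,0, 0,0,0,-6,0, 0,0,0,-9,0, 0,0,0,-12,0, 0,0,0,-15,0, 0,0,0,-16.5,0, 0,0,0,-17,0, 0,0,0,-17,0]'
python3 - <<'E'
from h import *
import cv2
a=cv2.imread('pics/scene0.png')[120:270,120:320];b=eyes.read_camera('scene')[120:270,120:320]
cv2.imwrite('pics/c3.png',cv2.resize(cv2.hconcat([a,b]),(800,300),interpolation=cv2.INTER_CUBIC))
o=sensors.get_obs();p=o['position'];print(p,o['ft_force'],tool(np.array([557.5,166,275])-p))
E
```

```text
clock: 3.7
position: [502.0, -126.2, 315.0]
ee_rot: [0.001, -0.211, 0.978, 0.0]
ft_force: [1.0, 0.4, -0.1]
grip_width: 0.3
finger_force: 0.0
[ 501.35317226 -126.16798974  313.49559163] [0.52487882 0.05734093 0.35711836] [-17.15701111  24.30346349   3.86571377]
```

View pics/c3.png

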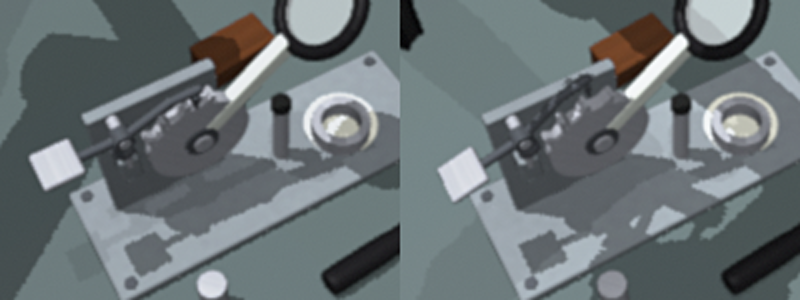

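The tab now sits lower and the pawl nose is clear of the teeth, with the arm still raised. Next I'll go above the handle.

```bash
python3 -m crank '[0,-2,2.8,0,0, 0,-4,5.6,0,0, 0,-6,8.4,0,0, 0,-8,11.3,0,0, 0,-10,14.1,0.5,0, 0,-12,16.9,1,0, 0,-14,19.8,1.5,0, 0,-16,22.6,2,0, 0,-17,24,2.5,0, 0,-17.2,24.3,3,0, 0,-17.2,24.3,3,0, 0,-17.2,24.3,3,0]'
python3 - <<'E'
from h import *
import cv2
np.set_printoptions(precision=2,suppress=True)
im=eyes.read_camera('scene')[40:220,160:400]
cv2.imwrite('pics/c4.png',cv2.resize(im,(800,600),interpolation=cv2.INTER_CUBIC))
p=sensors.get_obs()['position'];print(p)
y=np.array([.18,.984,0]);h=np.array([558,165,248.5]);a0=.66
for a in np.r_[np.arange(.66,-.01,-.06),0]:
    w=h+y*225*(np.cos(a)-np.cos(a0))+[0,0,9+225*(np.sin(a)-np.sin(a0))]
    print(round(a,2),w,tool(w-p))
E
```

```text
clock: 4.75
position: [557.6, 164.9, 283.1]
ee_rot: [-0.002, -0.211, 0.978, -0.001]
ft_force: [0.2, -1.1, 0.1]
grip_width: 0.6
finger_force: 0.0
[557.96 164.63 284.02]
0.66 [558.  165.  257.5] [-0.02  0.03  2.65]
0.6 [559.43 172.83 246.59] [-0.48  0.69  3.74]
0.54 [560.74 179.99 235.23] [-0.89  1.29  4.88]
0.48 [561.93 186.48 223.45] [-1.27  1.83  6.05]
0.42 [562.99 192.25 211.29] [-1.61  2.31  7.27]
0.36 [563.91 197.3  198.81] [-1.9   2.74  8.52]
0.3 [564.7  201.61 186.04] [-2.15  3.1   9.79]
0.24 [565.34 205.15 173.03] [-2.36  3.39 11.09]
0.18 [565.85 207.92 159.83] [-2.52  3.63 12.41]
0.12 [566.21 209.9  146.48] [-2.64  3.79 13.75]
0.06 [566.43 211.1  133.04] [-2.71  3.89 15.09]
0.0 [566.51 211.5  119.55] [-2.73  3.93 16.44]
0.0 [566.51 211.5  119.55] [-2.73  3.93 16.44]
```

View pics/c4.png

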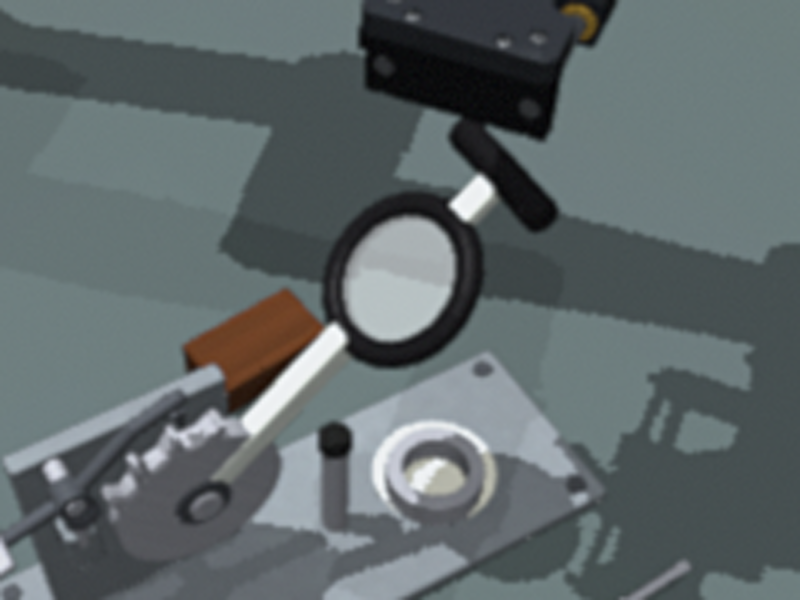

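The gripper (about (460,70)) sits just above the bar (about (503,172)), and the teeth are clear. Following the arc down.

```bash
python3 -m crank '[0,0,0,1.2,0, 0,0,0,2.2,0, 0,-0.1,0.1,2.8,0, 0,-0.3,0.4,3.4,0, 0,-0.5,0.7,4,0, 0,-0.7,1,4.6,0, 0,-0.9,1.3,5.2,0, 0,-1.1,1.6,5.8,0, 0,-1.3,1.8,6.3,0, 0,-1.5,2.1,7,0, 0,-1.6,2.3,7.6,0, 0,-1.6,2.3,7.6,0]'
python3 - <<'E'
from h import *
import cv2
im=eyes.read_camera('scene')[40:220,160:400]
cv2.imwrite('pics/c5.png',cv2.resize(im,(800,600),interpolation=cv2.INTER_CUBIC))
E
```

```text
clock: 5.8
position: [564.6, 194.6, 209.5]
ee_rot: [0.002, -0.211, 0.977, 0.001]
ft_force: [1.0, 0.8, 0.7]
grip_width: 0.3
finger_force: 0.6
```

View pics/c5.png

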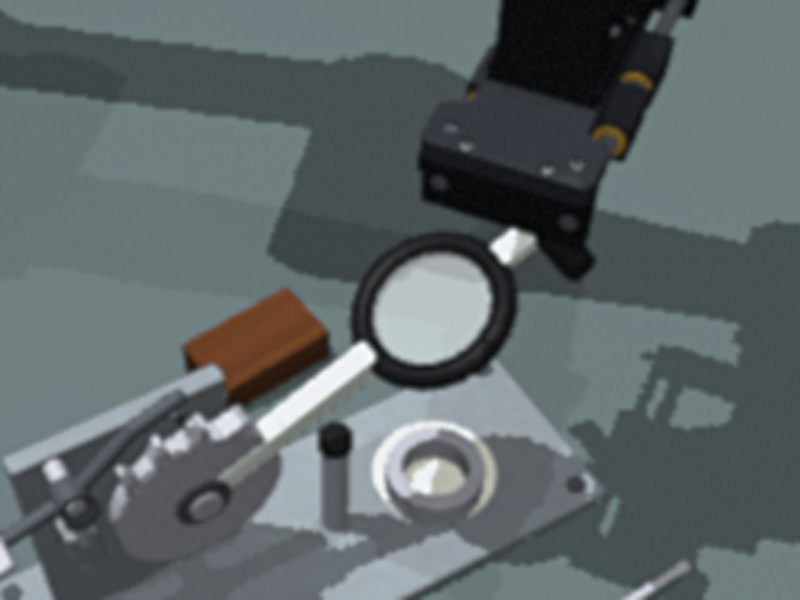

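The arm has come down past the tooth limit, with the bar under the fingers (about (560,250)). Continuing to the rest.

```bash
python3 -m crank '[0,-0.2,0.2,0.6,0, 0,-0.3,0.4,1.2,0, 0,-0.4,0.6,1.8,0, 0,-0.5,0.8,2.4,0, 0,-0.6,0.9,3,0, 0,-0.7,1,3.6,0, 0,-0.8,1.1,4.2,0, 0,-0.8,1.2,4.8,0, 0,-0.9,1.3,5.4,0, 0,-1,1.4,6,0, 0,-1,1.5,6.6,0, 0,-1,1.5,7.2,0, 0,-1.1,1.6,7.8,0, 0,-1.1,1.6,8.3,0, 0,-1.1,1.6,8.6,0, 0,-1.1,1.6,8.9,0, 0,-1.1,1.6,9.1,0, 0,-1.1,1.6,9.1,0, 0,-1.1,1.6,9.1,0, 0,-1.1,1.6,9.1,0]'
```

```text
clock: 7.52
position: [566.7, 212.3, 119.1]
ee_rot: [0.0, -0.211, 0.977, -0.0]
ft_force: [-1.0, 0.2, 10.4]
grip_width: 0.6
finger_force: 5.3
```

```bash
python3 -m crank '[0,0,0,0.2,0, 0,0,0,0.2,0, 0,0,0,0.2,0]'; python3 -m crank '[0,0,0,-0.5,0, 0,0,0,-2,0, 0,0,0,-5,0, 0,0,0,-8,0, 0,0,0,-11,0, 0,0,0,-14,0, 0,0,0,-14,0, 0,0,0,-14,0]'
python3 - <<'E'
from h import *
import cv2
im=eyes.read_camera('scene')[80:275,120:380]
cv2.imwrite('pics/c6.png',cv2.resize(im,(800,600),interpolation=cv2.INTER_CUBIC))
E
```

```text
clock: 7.77
position: [566.8, 212.3, 118.9]
ee_rot: [0.001, -0.211, 0.977, -0.0]
ft_force: [-4.9, -0.3, 18.1]
grip_width: 0.8
finger_force: 9.0
clock: 8.43
position: [566.0, 212.1, 255.8]
ee_rot: [-0.001, -0.211, 0.978, 0.0]
ft_force: [-0.9, 0.2, -1.0]
grip_width: 0.7
finger_force: 0.0
```

View pics/c6.png

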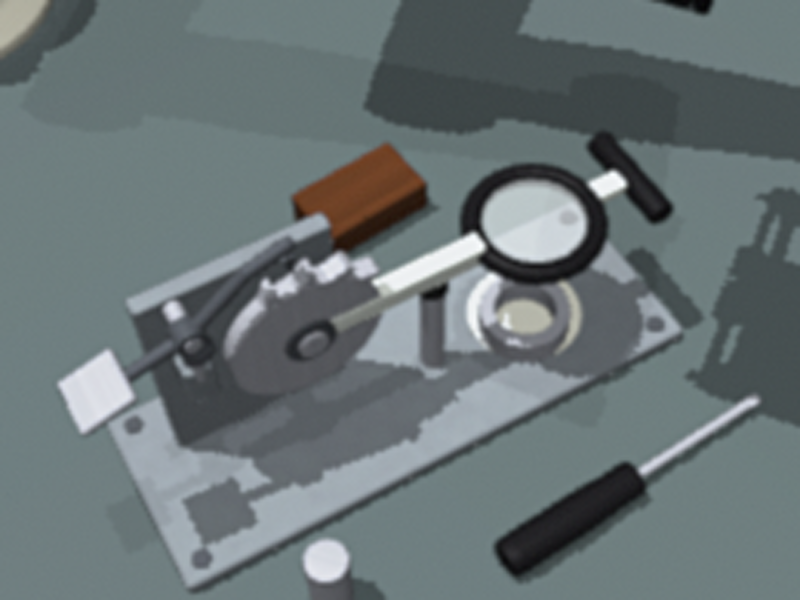

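The lens arm rests on its post (433,290), the pawl is clear of the teeth (about (290,250)), and the loose items haven't moved. The gripper is clear of everything, so I'm handing in.

```bash
python3 -c "
from rig import workorder
print(workorder.close_job())"
```

```text
the job is handed in; nothing more can be done
None
```

The job is handed in: the pawl is released, the lens arm is down on its rest post, and the last picture shows the loose things where they were; the hand-in returned no verdict.

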